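# Close the nut canister on the desk

## Robot

A 7-joint arm with a two-finger parallel gripper is mounted at the origin on the work surface. World frame = base frame: x ahead of the robot, y to its left, z up, the work surface at z = 0. Lengths are in m, angles in rad, forces in N, time in s.
With the tool pointing down it reaches from about 0.425 to 0.925 m from the base axis. Payload 6.8 kg.
Tool frame: the origin (TCP) lies midway between the tips of the shut fingers; the grasp point (between the pads) lies 19 mm behind it (bot.pinch_z is the distance from the TCP to the grasp point, in m); x points along the fingers, y is the direction in which the jaws open and shut, and the axes are right-handed (so a half turn about x gives the same grasp; the last joint's range is limited). The gripper opens to 85 mm and grips with 20 to 120 N. Pads are 22 mm wide; open, the fingers measure 114 mm over their backs; the gripper's body (76 mm by 85 mm) begins 54 mm behind the grasp point. The pads swing forward as they close: fully open they stand 13 mm farther back than shut.
Start: joints at [-1.442, 0.477, 0.022, 1.555, -0.011, 1.109, -0.083], TCP at [0.158, 0.656, 0.231] pointing down, gripper open.
Joint ranges: [-2.96, 2.96], [-0.34, 2.1], [-1.41, 1.46], [0.24, 2.44], [-1.37, 4.51], [0.17, 1.92], [-2.96, 2.96]. Speed limits (rad/s): [2.39, 2.39, 3.14, 3.14, 3.14, 3.14, 3.14].

## Interface

Orientations are given as a unit quaternion [w, x, y, z].
In Python, from station import bot gives the robot as it stands. The module is installed in compiled form; this text tells all that it offers.
- The arm moves only by the tool step_arm, never from a script. Its argument "plan" is a list of rows, each a list of 6 numbers: the shift along the tool's x, y, z in units of 40 mm (1.0 is 40 mm), then the turn, a rotation vector about the tool's x, y, z in units of 360 degrees (1.0 is 360 degrees). In form: [[dx, dy, dz, ax, ay, az], ...]. A call has 1 to 8 rows; each row shifts and turns the commanded pose from where the row before left it, along the tool's axes as they then stand; what a row does not reach is not made up. A row lasts 1/8 s, in which the tool goes at most 62.5 mm and 10.7 degrees, less where a joint would pass 70% of its speed; a pose out of reach is approached as far as the arm can. A call with a number of a shift or a turn outside -1 to 1 is refused whole. A call with a gripper value outside its range is refused whole. "fingers" is the closure, from -1 (fully open) to 1 (shut), set as the call begins (left out, the last holds). The fingers move at their own pace and stop on an object; "force" is the grip in N (left out, the last holds). Time passes only in rows, so rows that do not move let the fingers close. It gives the time, the measured TCP pose, the force and the opening at its end, in the units of the state.
- bot.get_obs(): the state, without advancing time (a new reading comes with each control period).
- bot.read_camera(name): name is "side" or "top"; returns (picture, depth): 384x512x3 uint8, red, green, blue; 384x512 float32, m along the optical axis (not along the pixel's ray), 0 where there is no reading.
- bot.camera_model(name): a dict with "mtx" (3x3 intrinsics, pixels), "origin" and "rotation" of the camera in the world. Camera axes: x right, y up, looking along -z (the intrinsics and any distortion apply to the point x, -y, -z); pixel columns grow to the right and rows downward; lengths in m; the calibration is good to about 2 mm. A picture is of the moment at which its call begins. camera_model takes no time and is no camera call.
- bot.hand_in(): hands the job in, once; it reports no verdict.
The state is a dict: "t": time; "q": joint angles; "joint_vel": joint speeds; "joint_torque": joint torques, N m; "eef_pos": TCP position; "tool_rot": TCP orientation; "contact_force": force on the tool from outside, world axes, zero at the start; "torque": the same for the moment, N m; "gripper_width": opening from 0.0 (shut) to 1.0 (fully open).
Only numpy, scipy, OpenCV 4.12 (cv2) and the standard library are available. Lean on these libraries where they do the work, as an engineer would, in place of code of your own. Each camera call takes 0.05 s, during which the arm holds its last target.

## Task

The wooden lid of the nut canister was left lying half across its mouth. Without picking it up, push it over until it drops into the mouth, then press it down around its edge, with firm but not hard pushes, until it is fully home and level all round. Leave the canister standing about where it is, and leave the bowl, can, mouse and phone alone.

Things in the scene. Friction and masses are not known exactly. Their poses are not given: they have to be found in the camera images.
- canister: Grey stoneware canister of nuts, round, 92 mm outside diameter, 110 mm tall, about 0.9 kg, standing loose on the desk. Origin: centre of its underside; z up. Three small ears stick out of its wall, at 60, 180 and 300 degrees from its x axis, reaching 57 mm from its axis, their tops 4 mm below the rim. One catch sits inside the mouth behind each ear.
- mouth (a point): Centre of the canister's mouth (84 mm wide, walls 4 mm), level with the top of the rim, 110 mm above the canister's underside.
- ear0 (a point): Top face of the ear at 60 degrees, 53 mm from the canister's axis, 4 mm below the rim. Inside the mouth behind it is a grey catch: a 40 degree arc, 33 to 40 mm from the axis, with a flat tongue inward to 12 mm, its top 5 mm below the rim at the start. It slides straight down stiffly, under about 14 N, 6 mm until the lid is home (7.5 mm at most), and stays where it is left.
- ear1 (a point): Top face of the ear at 180 degrees, 53 mm from the canister's axis, 4 mm below the rim. Inside the mouth behind it is a grey catch: a 40 degree arc, 33 to 40 mm from the axis, with a flat tongue inward to 12 mm, its top 5 mm below the rim at the start. It slides straight down stiffly, under about 14 N, 6 mm until the lid is home (7.5 mm at most), and stays where it is left.
- ear2 (a point): Top face of the ear at 300 degrees, 53 mm from the canister's axis, 4 mm below the rim. Inside the mouth behind it is a grey catch: a 40 degree arc, 33 to 40 mm from the axis, with a flat tongue inward to 12 mm, its top 5 mm below the rim at the start. It slides straight down stiffly, under about 14 N, 6 mm until the lid is home (7.5 mm at most), and stays where it is left.
- lid_top (a point): Centre of the flat top of the bamboo lid; z is the lid's upward normal. The top is 17 mm above the rim at the start (lying on the rim by its plug, 28 to 38 mm off centre), 12 mm once the plug has dropped onto the catches, 6 mm when home, with the disc on the rim all round.
- lid: The lid: a disc 100 mm wide, 6 mm thick, over a plug 80 mm wide, 11 mm deep, bevelled 5 mm in over its lowest 4 mm; about 0.12 kg. Origin: centre of the plug's underside. Pressed at the middle, all three catches resist together (about 42 N). Pressed near its edge, 35 mm out, over one catch, 15 to 25 N moves it; the far side may lift a little until pressed too. It cracks under 40 N.
- bowl: Grey stoneware bowl, 140 mm wide, 60 mm tall, empty, a bystander. Origin: centre of its underside.
- can: Plain aluminium drinks can, 66 mm wide, 115 mm tall, a bystander. Origin: centre of its underside.
- mouse: Black computer mouse, 100 x 60 mm, 34 mm tall, a bystander. Origin: centre of its underside.
- phone: Black phone lying flat, 150 x 73 x 8 mm, a bystander. Origin: centre of its underside.

How it is judged:
On the way:
1. the lid has dropped into the mouth: centred within 4 mm, its top less than 14 mm above the rim in the middle (horizontal distance between lid_top and mouth below 0.004 m and z of lid_top in the frame of mouth below 0.014 m), for 0.1 s.
At the end, for the whole second after the job is handed in: The lid sits centred (within 4 mm) and right way up in the mouth, its top within about 2 mm of the home height (6 mm above the rim) and level with the rim within 0.03 rad; the canister stands upright and at rest (z of lid_top in the frame of mouth between 0.0035 and 0.008 m and horizontal distance between lid_top and mouth below 0.004 m and angle between the z axis of lid_top and the z axis of canister, either way round below 0.03 rad and angle between canister's own z axis and vertical below 0.05 rad and angle between lid_top's own z axis and vertical below 0.075 rad and linear speed of canister below 0.01 m/s); the robot touches nothing.
It fails at once if the lid is pushed with more than 40 N (contact force between any of the fingers, the arm and lid above 40 N).
It fails at once if the lid is lifted more than 25 mm above where it lay on the rim (z of lid_top in the frame of mouth above 0.042 m).
It fails at once if the canister is shoved more than 50 mm or tipped (distance of canister from where it was at the start of the episode above 0.05 m or angle between canister's own z axis and vertical above 0.2 rad).
It fails at once if the bowl, can, mouse or phone is moved more than 20 mm (distance of any of bowl, can, mouse, phone from where it was at the start of the episode above 0.02 m).
It also fails if it takes over 70 s, if anything falls off the work surface, if the arm or the gripper's body presses on something with over 40 N, if the wrist force passes 120 N, or if a joint passes its speed limit or range.

## Working session

There is one attempt and no reset: what is moved stays moved. The work goes in short steps, Python scripts to look and compute and a tool call to move; the robot and the scene stay as the last step left them, time stands still between calls to the robot, and variables do not carry over. Pictures are saved under pics/ and viewed, and the job is handed in when it is done.

Besides the shell and the picture viewer there is one more tool, called after ">>>" as name(argument=value, ...) on one line, values as JSON. step_arm: Moves the arm, as the interface text tells. Shifts and turns lie within -1 to 1; 1 stands for 40 mm of shift or 360 degrees of turn. Its arguments: {"type":"object","properties":{"plan":{"type":"array"},"fingers":{"type":"number"},"force":{"type":"number"}},"required":["plan"]}

```bash
mkdir -p pics; cat > h.py <<'E'
import numpy as np, cv2
from station import bot
def snap(tag):
    for n in ("side","top"):
        p,d=bot.read_camera(n); cv2.imwrite(f"pics/{tag}_{n}.png",p[:,:,::-1]); np.save(f"pics/{tag}_{n}.npy",d)
def cloud(n,d):
    m=bot.camera_model(n); K=np.array(m["mtx"]); v,u=np.mgrid[:384,:512]
    c=np.stack([(u-K[0,2])/K[0,0]*d,-(v-K[1,2])/K[1,1]*d,-d],-1)
    return c@np.array(m["rotation"]).T+np.array(m["origin"])
E
python3 - <<'E'
from h import *
o=bot.get_obs()
for k in o: print(k,np.round(o[k],4))
for n in("side","top"): print(bot.camera_model(n))
snap("a")
E
```

```text
t 0.0
q [-1.4421  0.4778  0.0223  1.5564 -0.0115  1.1093 -0.0831]
joint_vel [-0.0002  0.0019 -0.0008  0.0009 -0.0004  0.0014  0.0028]
joint_torque [ 2.00000e-04 -5.96448e+01  1.60810e+00 -2.81184e+01  1.25000e-02
  9.50000e-03  0.00000e+00]
eef_pos [0.1583 0.6556 0.2303]
tool_rot [ 0.7021  0.0829  0.7022 -0.0841]
contact_force [-0.7696 -0.9098  1.1689]
torque [-0.0444 -0.0027 -0.027 ]
gripper_width 0.9982
{'mtx': array([[398.67703141,   0.        , 257.30880336],
       [  0.        , 398.67703141, 191.59595974],
       [  0.        ,   0.        ,   1.        ]]), 'origin': array([ 0.53044996, -0.67914759,  0.80610578]), 'rotation': array([ 0.93163845,  0.35950399, -0.01771571, -0.0499283 ])}
{'mtx': array([[436.71946834,   0.        , 256.43110799],
       [  0.        , 436.71946834, 194.59230089],
       [  0.        ,   0.        ,   1.        ]]), 'origin': array([ 3.90125926e-01, -5.93912497e-04,  1.15905586e+00]), 'rotation': array([-0.69868805, -0.06907162,  0.07020728,  0.70861488])}
```

```bash
python3 - <<'E'
s=open('h.py').read()
s=s.replace("import numpy as np, cv2","import numpy as np, cv2\nfrom scipy.spatial.transform import Rotation as R")
s=s.replace('np.array(m["rotation"]).T','rot(m).T')
s+='''
def rot(m): return R.from_quat(np.array(m["rotation"]),scalar_first=True).as_matrix()
'''
open('h.py','w').write(s)
E
python3 - <<'E'
from h import *
print(R.from_quat(bot.get_obs()["tool_rot"],scalar_first=True).as_matrix().round(3))
for n in("side","top"): print(rot(bot.camera_model(n)).round(3))
E
```

```text
[[-0.     0.235  0.972]
 [-0.002  0.972 -0.235]
 [-1.    -0.002  0.   ]]
[[ 0.994  0.08  -0.069]
 [-0.106  0.737 -0.668]
 [-0.003  0.672  0.741]]
[[-0.014  0.981 -0.196]
 [-1.    -0.014  0.003]
 [ 0.     0.196  0.981]]
```

View pics/a_side.png

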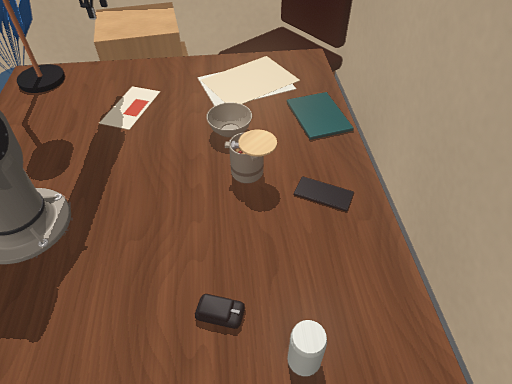

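View pics/a_top.png

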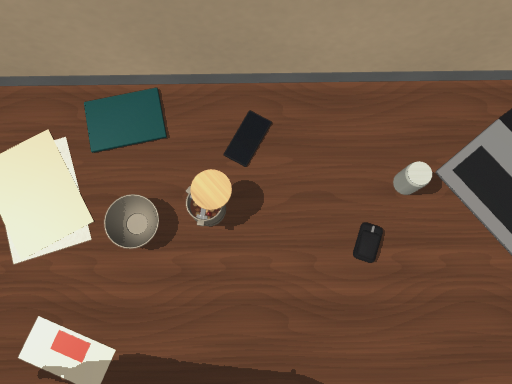

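```bash
python3 - <<'E'
from h import *
a=cv2.imread("pics/a_side.png")[95:195,190:310]; b=cv2.imread("pics/a_top.png")[160:240,160:260]
cv2.imwrite("pics/a1.png",cv2.resize(a,None,fx=6,fy=6,interpolation=cv2.INTER_CUBIC))
cv2.imwrite("pics/a2.png",cv2.resize(b,None,fx=7,fy=7,interpolation=cv2.INTER_CUBIC))
P=cloud("top",np.load("pics/a_top.npy"))
Q=cloud("side",np.load("pics/a_side.npy"))
for nm,C in(("top",P),("side",Q)):
    m=(np.abs(C[...,2]-0.127)<0.008)
    v,u=np.nonzero(m)
    x=C[m]; 
    print(nm,len(x)); 
    for lo in np.arange(0.119,0.135,0.002):
        s=x[(x[:,2]>=lo)&(x[:,2]<lo+.002)]
        if len(s): print(round(lo,3),len(s),s.mean(0).round(4),s.min(0).round(3),s.max(0).round(3))
for u,v in((211,190),(300,300),(137,225),(190,190),(200,222),(248,138),(368,240),(418,172)): print(u,v,P[v,u].round(4))
E
```

```text
top 1323
0.119 10 [ 0.6327 -0.2163  0.12  ] [ 0.566 -0.433  0.119] [0.659 0.121 0.121]
0.121 35 [0.5999 0.1044 0.1224] [0.563 0.06  0.121] [0.653 0.145 0.123]
0.123 244 [0.6099 0.1071 0.1242] [0.563 0.058 0.123] [0.662 0.155 0.125]
0.125 472 [0.6106 0.107  0.1261] [0.563 0.058 0.125] [0.662 0.157 0.127]
0.127 430 [0.6131 0.1061 0.1279] [0.563 0.057 0.127] [0.662 0.156 0.129]
0.129 116 [0.614  0.105  0.1297] [0.564 0.057 0.129] [0.658 0.151 0.131]
0.131 16 [0.6172 0.1102 0.1318] [0.577 0.069 0.131] [0.653 0.148 0.133]
side 1736
0.119 123 [0.9478 0.2773 0.12  ] [-0.117 -0.428  0.119] [1.322 0.918 0.121]
0.121 118 [0.8951 0.3116 0.122 ] [-0.124 -0.067  0.121] [1.323 0.924 0.123]
0.123 142 [0.912  0.3007 0.1241] [-0.121 -0.066  0.123] [1.324 0.917 0.125]
0.125 209 [0.7633 0.208  0.1262] [-0.122 -0.065  0.125] [1.323 0.902 0.127]
0.127 545 [0.6842 0.1507 0.128 ] [-0.115 -0.064  0.127] [1.323 0.907 0.129]
0.129 356 [0.722  0.1805 0.1297] [-0.125 -0.063  0.129] [1.322 0.893 0.131]
0.131 139 [0.9701 0.3095 0.1319] [-0.121 -0.063  0.131] [1.322 0.897 0.133]
0.133 104 [0.9635 0.3207 0.1339] [-0.116 -0.061  0.133] [1.325 0.875 0.135]
211 190 [0.6098 0.1061 0.1245]
300 300 [ 3.9010e-01 -6.0000e-04  1.1591e+00]
137 225 [0.5426 0.3138 0.0072]
190 190 [0.6104 0.1568 0.125 ]
200 222 [0.5353 0.1348 0.1012]
248 138 [0.7795 0.0169 0.0087]
368 240 [ 0.4919 -0.2898  0.0325]
418 172 [ 0.6501 -0.4027  0.1146]
```

View pics/a1.png

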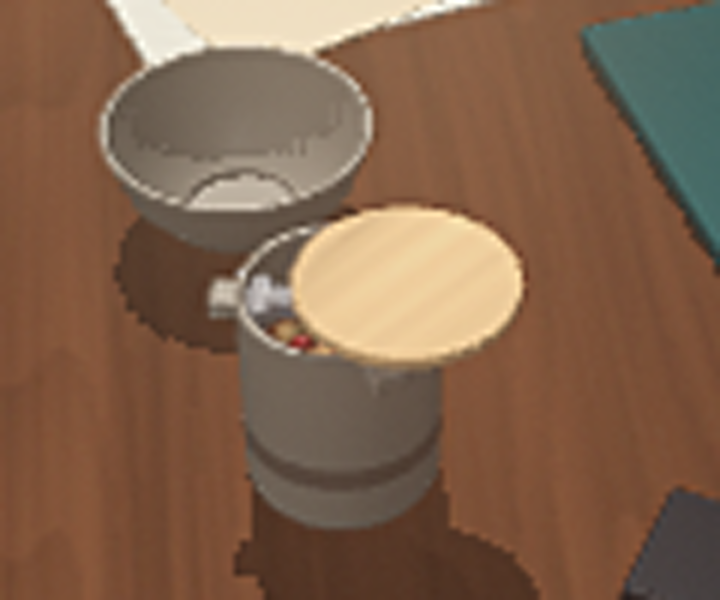

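View pics/a2.png

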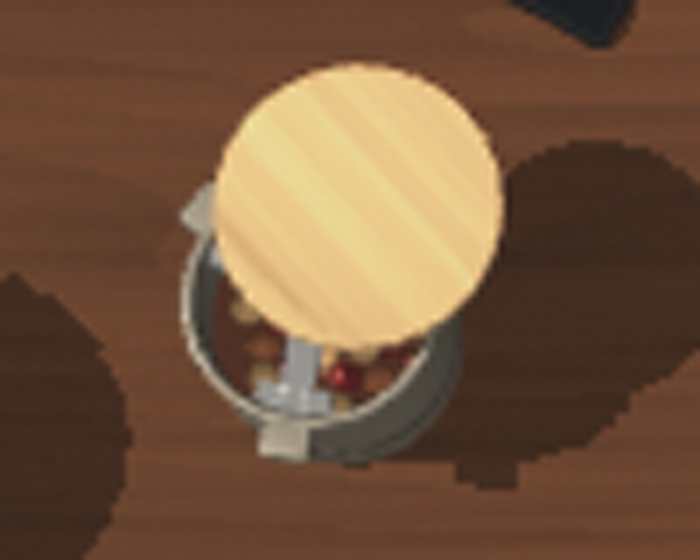

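```bash
cat >> h.py <<'E'
def ray(n,uv,z):
    m=bot.camera_model(n);K=np.array(m["mtx"]);uv=np.atleast_2d(uv).astype(float)
    c=np.stack([(uv[:,0]-K[0,2])/K[0,0],-(uv[:,1]-K[1,2])/K[1,1],-np.ones(len(uv))],-1)@rot(m).T
    o=np.array(m["origin"]); return o+c*((z-o[2])/c[:,2])[:,None]
def proj(n,X):
    m=bot.camera_model(n);K=np.array(m["mtx"]);c=(np.atleast_2d(X)-np.array(m["origin"]))@rot(m)
    return np.stack([K[0,0]*c[:,0]/-c[:,2]+K[0,2],K[1,1]*c[:,1]/c[:,2]+K[1,2]],-1)
from scipy.optimize import least_squares
def circ(p,r=None):
    f=(lambda q:np.hypot(p[:,0]-q[0],p[:,1]-q[1])-(r or q[2]))
    s=least_squares(f,[*p[:,:2].mean(0),.05],loss="soft_l1",f_scale=.001); return s.x,np.abs(s.fun).mean()
def lidmask(n,tag):
    im=cv2.cvtColor(cv2.imread(f"pics/{tag}_{n}.png"),cv2.COLOR_BGR2HSV)
    box=(slice(120,240),slice(160,260)) if n=="top" else (slice(115,170),slice(222,300))
    m=np.zeros(im.shape[:2],np.uint8); s=im[box]
    m[box]=((s[...,0]>8)&(s[...,0]<28)&(s[...,1]>60)&(s[...,2]>180))*255
    k,l,st,_=cv2.connectedComponentsWithStats(m); i=1+np.argmax(st[1:,4]); return (l==i).astype(np.uint8)
def lid(n,tag,z):
    m=cv2.resize(lidmask(n,tag),None,fx=1,fy=1); c=max(cv2.findContours(m,cv2.RETR_EXTERNAL,cv2.CHAIN_APPROX_NONE)[0],key=len)[:,0]
    return circ(ray(n,c,z)),m.sum()
E
python3 - <<'E'
from h import *
for n in("top","side"): print(n,lid(n,"a",.127))
c2=lambda L,off,s:(np.array(L)+.5)/s-.5+off
t=c2([(183,310),(190,345),(215,385),(250,412),(345,420),(385,400),(190,270),(207,240)],[160,160],7)
print("top rim",circ(ray("top",t,.11)),circ(ray("top",t,.11),.046))
s=c2([(243,262),(239,290),(241,310),(255,332),(275,346),(290,352),(262,240),(285,228)],[190,95],6)
print("side rim",circ(ray("side",s,.11)),circ(ray("side",s,.11),.046))
print("ears top",ray("top",c2([(284,443),(200,210)],[160,160],7),.106),"side",ray("side",c2([(223,290)],[190,95],6),.106))
for n in("top","side"):
    C=cloud(n,np.load(f"pics/a_{n}.npy")); m=(C[...,2]>.106)&(C[...,2]<.114)&(C[...,0]>.52)&(C[...,0]<.65)&(C[...,1]>.05)&(C[...,1]<.18)
    print(n,m.sum(), circ(C[m],.044))
# canister base check
print("bowl",circ(cloud("top",np.load("pics/a_top.npy"))[200:245,105:160].reshape(-1,3)))
E
```

```text
top ((array([0.61161806, 0.1072365 , 0.04886649]), np.float64(0.0007291235394270194)), np.uint64(1316))
side ((array([0.61225275, 0.10820251, 0.0489933 ]), np.float64(0.000857842820166694)), np.uint64(782))
top rim (array([0.58097045, 0.12515978, 0.0432821 ]), np.float64(0.00034484229882759954)) (array([0.5836806, 0.1230563, 0.05     ]), np.float64(0.0009585303790262539))
side rim (array([0.5894002 , 0.12733521, 0.05058528]), np.float64(0.000513890807809959)) (array([0.5835964 , 0.12741587, 0.05      ]), np.float64(0.0010942437758445465))
ears top [[0.53256507 0.13382068 0.106     ]
 [0.61559265 0.16431124 0.106     ]] side [[0.53309851 0.13518827 0.106     ]]
top 154 (array([0.5838081 , 0.12384981, 0.05      ]), np.float64(0.0038464664330102047))
side 150 (array([0.58450121, 0.12161558, 0.05      ]), np.float64(0.003932888979049907))
bowl (array([0.54675895, 0.31727972, 0.05180804]), np.float64(0.016824316337623702))
```

>>> step_arm(plan=[[0, -0.66, 0.95, 0, 0, 0], [0, -0.66, 0.95, 0, 0, 0], [0, -0.66, 0.95, 0, 0, 0], [0, -0.66, 0.95, 0, 0, 0], [0, -0.66, 0.95, 0, 0, 0], [0, -0.66, 0.95, 0, 0, 0], [0, -0.66, 0.95, 0, 0, 0], [0, -0.66, 0.95, 0, 0, 0]], fingers=-0.2)

```text
t: 1.1
eef_pos: [0.405, 0.3781, 0.2311]
tool_rot: [0.702, 0.083, 0.702, -0.084]
contact_force: [-0.4, 0.8, 0.5]
gripper_width: 0.598
```

>>> step_arm(plan=[[0, -0.66, 0.95, 0, 0, 0], [0, -0.66, 0.95, 0, 0, 0], [0, -0.66, 0.95, 0, 0, 0], [0, -0.66, 0.95, 0, 0, 0], [0, -0.66, 0.95, 0, 0, 0], [0, -0.66, 0.95, 0, 0, 0], [0, -0.66, 0.95, 0, 0, 0], [0, -0.66, 0.95, 0, 0, 0]])

```text
t: 2.1
eef_pos: [0.6509, 0.1019, 0.2308]
tool_rot: [0.702, 0.083, 0.702, -0.083]
contact_force: [0.7, 0.1, -0.5]
gripper_width: 0.594
```

>>> step_arm(plan=[[0, -0.66, 0.95, 0, 0, 0], [0, 0, 0, 0.0246, 0, 0], [0, 0, 0, 0.0246, 0, 0], [0, 0, 0, 0, 0, 0]])

```text
t: 2.6
eef_pos: [0.6807, 0.0684, 0.2307]
tool_rot: [0.681, 0.19, 0.681, -0.19]
contact_force: [-0.4, 0.1, 0.2]
gripper_width: 0.597
```

>>> step_arm(plan=[[0.7, 0, 0, 0, 0, 0], [0.7, 0, 0, 0, 0, 0], [0.7, 0, 0, 0, 0, 0], [0.2, 0, 0, 0, 0, 0], [0, 0, 0, 0, 0, 0]])

```text
t: 3.22
eef_pos: [0.6809, 0.0684, 0.1393]
tool_rot: [0.681, 0.19, 0.681, -0.19]
contact_force: [0.6, 0.4, -0.5]
gripper_width: 0.6
```

```bash
python3 - <<'E'
from h import *
snap("b"); o=bot.get_obs(); print(o["eef_pos"],R.from_quat(o["tool_rot"],scalar_first=True).as_matrix().round(3))
a=cv2.imread("pics/b_side.png")[75:195,190:330]; b=cv2.imread("pics/b_top.png")[130:240,160:280]
cv2.imwrite("pics/b1.png",np.hstack([cv2.resize(x,(400,400),interpolation=cv2.INTER_CUBIC) for x in(a,b)]))
print(proj("side",o["eef_pos"]),proj("top",o["eef_pos"]))
E
```

```text
[0.68182907 0.06835681 0.14056534] [[ 0.002  0.519  0.855]
 [ 0.     0.855 -0.519]
 [-1.     0.001  0.001]]
[[286.4827486  145.59556784]] [[226.11484417 159.2559049 ]]
```

View pics/b1.png

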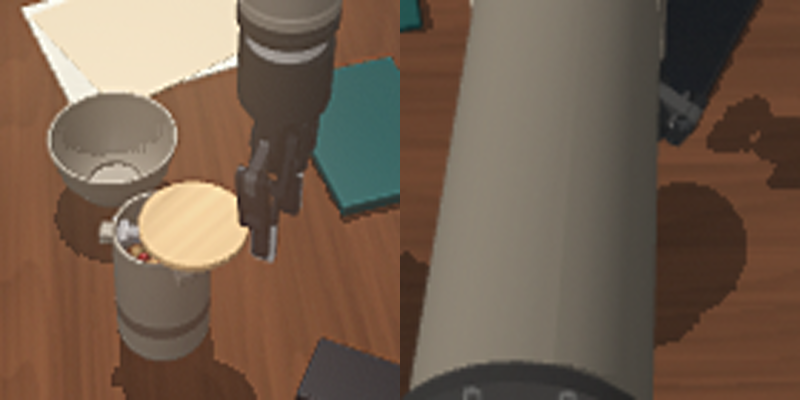

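```bash
python3 - <<'E'
from h import *
o=bot.get_obs(); M=R.from_quat(o["tool_rot"],scalar_first=True).as_matrix();p=o["eef_pos"]
for y in(-.026,-.033,-.04):
  for x in(-.012,-.006,0): print(y,x,[proj("side",p+M@np.array([x,y,z])).round(1)[0].tolist() for z in(-.011,0,.011)])
a=cv2.imread("pics/b_side.png")[110:170,240:310]
cv2.imwrite("pics/b2.png",cv2.resize(a,None,fx=10,fy=10,interpolation=cv2.INTER_CUBIC))
E
```

```text
-0.026 -0.012 [[278.6, 147.0], [282.7, 148.3], [286.8, 149.5]]
-0.026 -0.006 [[278.5, 148.9], [282.6, 150.1], [286.7, 151.4]]
-0.026 0 [[278.4, 150.7], [282.5, 151.9], [286.6, 153.2]]
-0.033 -0.012 [[277.4, 148.7], [281.6, 150.0], [285.7, 151.3]]
-0.033 -0.006 [[277.4, 150.6], [281.5, 151.8], [285.6, 153.1]]
-0.033 0 [[277.3, 152.4], [281.4, 153.7], [285.5, 154.9]]
-0.04 -0.012 [[276.3, 150.5], [280.5, 151.8], [284.6, 153.1]]
-0.04 -0.006 [[276.2, 152.3], [280.4, 153.6], [284.5, 154.9]]
-0.04 0 [[276.2, 154.1], [280.3, 155.4], [284.4, 156.7]]
```

View pics/b2.png

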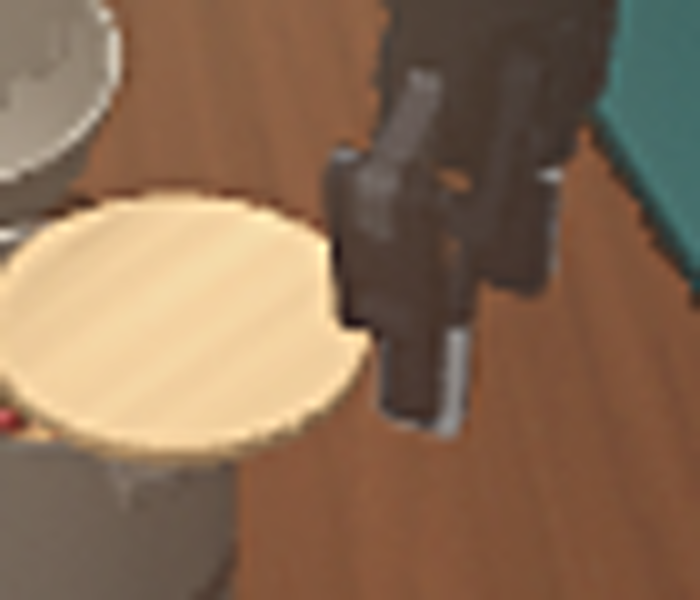

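>>> step_arm(plan=[[0.35, -0.065, 0, 0, 0, 0], [0.35, 0, 0, 0, 0, 0], [0, 0, -0.25, 0, 0, 0], [0, 0, -0.25, 0, 0, 0], [0, 0, -0.12, 0, 0, 0], [0, 0, 0, 0, 0, 0]])

```text
t: 4.08
eef_pos: [0.6584, 0.0796, 0.1118]
tool_rot: [0.681, 0.191, 0.681, -0.19]
contact_force: [-0.1, 0.2, -0.1]
gripper_width: 0.598
```

```bash
cat > look.py <<'E'
import sys
from h import *
t=sys.argv[1]; p,d=bot.read_camera("side"); cv2.imwrite(f"pics/{t}_side.png",p[:,:,::-1]); np.save(f"pics/{t}_side.npy",d)
o=bot.get_obs(); print(o["eef_pos"].round(4),o["contact_force"].round(2),o["t"])
for z in(.127,.122,.116): print(z,lid("side",t,z))
C=cloud("side",d)[lidmask("side",t)>0]; C=C[(C[:,2]>.1)&(C[:,2]<.15)]
A=np.c_[C[:,:2]-[.584,.1245],np.ones(len(C))]; s=least_squares(lambda q:A@q-C[:,2],[0,0,.12],loss="soft_l1",f_scale=.002).x; print("plane gx gy z@mouth",s.round(4))
a=p[105:185,215:315,::-1]
cv2.imwrite(f"pics/{t}_c.png",cv2.resize(a,None,fx=7,fy=7,interpolation=cv2.INTER_CUBIC))
E
python3 look.py c
```

```text
[0.6586 0.0793 0.1118] [ 1.38  0.09 -0.25] 4.125
0.127 ((array([0.60744802, 0.10965897, 0.04678368]), np.float64(0.005946398845733232)), np.uint64(554))
0.122 ((array([0.60802167, 0.11546534, 0.04713103]), np.float64(0.0059898931989353235)), np.uint64(554))
0.116 ((array([0.60871005, 0.12243297, 0.04754784]), np.float64(0.006042086449748839)), np.uint64(554))
plane gx gy z@mouth [ 0.002  -0.0055  0.1283]
```

View pics/c_c.png

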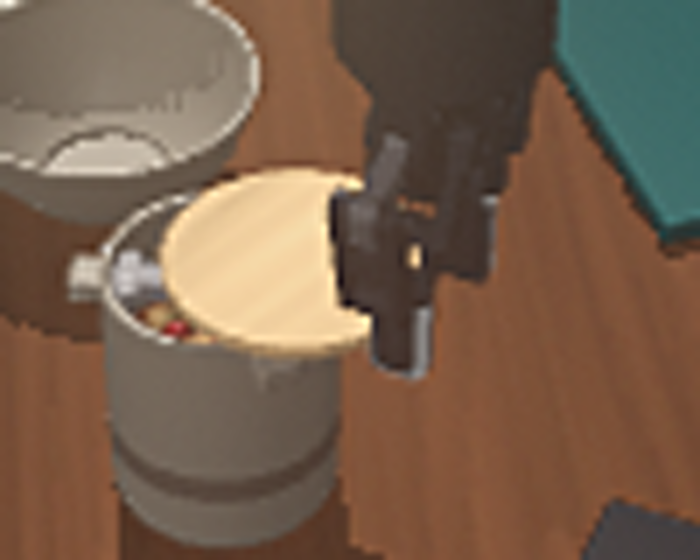

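>>> step_arm(plan=[[0, 0, -0.08, 0, 0, 0], [0, 0, -0.08, 0, 0, 0], [0, 0, -0.08, 0, 0, 0], [0, 0, -0.08, 0, 0, 0], [0, 0, -0.08, 0, 0, 0], [0, 0, -0.08, 0, 0, 0]])

```text
t: 4.88
eef_pos: [0.6421, 0.089, 0.1115]
tool_rot: [0.681, 0.191, 0.681, -0.191]
contact_force: [2.4, -1.0, 1.8]
gripper_width: 0.597
```

```bash
python3 look.py d
```

```text
[0.6416 0.0894 0.1113] [ 0.29  0.21 -0.29] 4.925
0.127 ((array([0.59141706, 0.11844339, 0.04618477]), np.float64(0.006123598894303459)), np.uint64(516))
0.122 ((array([0.59187315, 0.12431455, 0.04652857]), np.float64(0.006168322719152598)), np.uint64(516))
0.116 ((array([0.59242047, 0.13135994, 0.04694114]), np.float64(0.006221990670038583)), np.uint64(516))
plane gx gy z@mouth [ 0.0095 -0.0044  0.1281]
```

View pics/d_c.png

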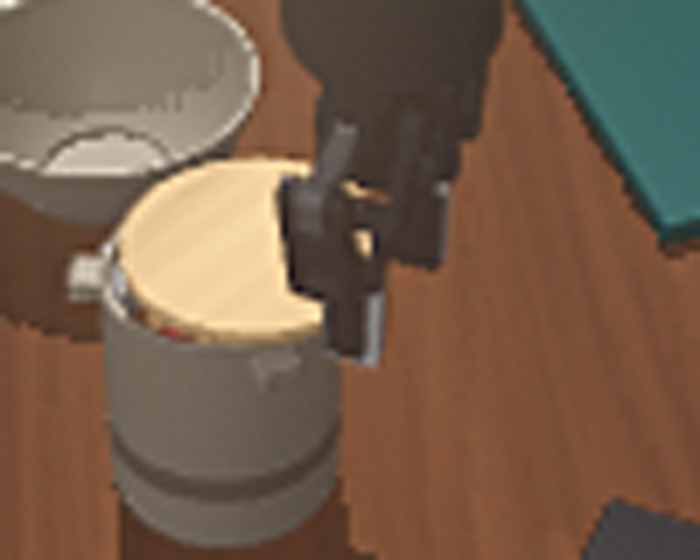

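>>> step_arm(plan=[[0, 0, -0.06, 0, 0, 0], [0, 0, -0.06, 0, 0, 0], [0, 0, -0.06, 0, 0, 0], [0, 0, -0.06, 0, 0, 0]])

```text
t: 5.42
eef_pos: [0.6336, 0.0941, 0.1112]
tool_rot: [0.681, 0.191, 0.681, -0.191]
contact_force: [0.8, -0.5, -0.4]
gripper_width: 0.597
```

```bash
python3 look.py e
```

```text
[0.6334 0.0944 0.1112] [ 0.52 -0.79 -0.26] 5.475
0.127 ((array([0.57998052, 0.11963172, 0.0425199 ]), np.float64(0.005759014297898204)), np.uint64(457))
0.122 ((array([0.58034819, 0.12551207, 0.04283424]), np.float64(0.005801398499600761)), np.uint64(457))
0.116 ((array([0.58078937, 0.13256848, 0.04321144]), np.float64(0.005852259666614934)), np.uint64(457))
plane gx gy z@mouth [ 0.0811 -0.0646  0.1261]
```

View pics/e_c.png

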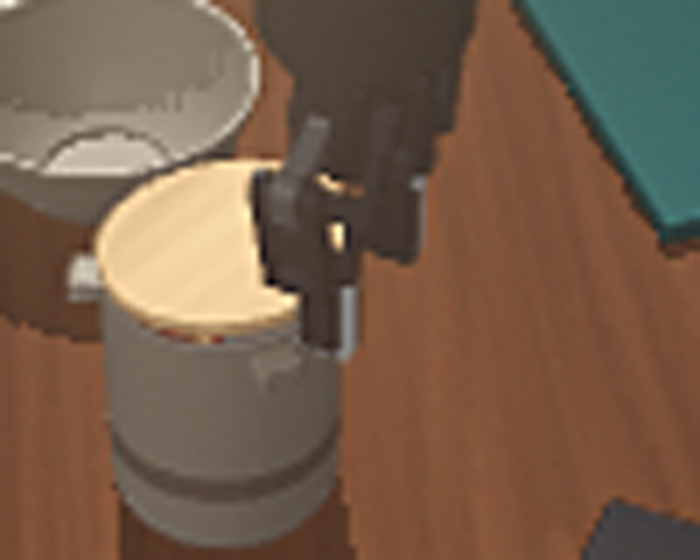

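>>> step_arm(plan=[[0, 0, -0.03, 0, 0, 0], [0, 0, -0.03, 0, 0, 0], [0, 0, -0.03, 0, 0, 0], [0, 0, 0, 0, 0, 0]])

```text
t: 5.98
eef_pos: [0.6306, 0.0958, 0.1113]
tool_rot: [0.681, 0.191, 0.681, -0.191]
contact_force: [-0.0, -0.7, -1.3]
gripper_width: 0.605
```

```bash
python3 look.py f
```

```text
[0.6307 0.0958 0.1113] [-0.42 -0.23 -0.69] 6.025
0.127 ((array([0.57632013, 0.11900213, 0.04310582]), np.float64(0.005829078559562147)), np.uint64(479))
0.122 ((array([0.57666614, 0.12487906, 0.04342784]), np.float64(0.005871755302402841)), np.uint64(479))
0.116 ((array([0.57708129, 0.13193133, 0.04381423]), np.float64(0.005922970402046983)), np.uint64(479))
plane gx gy z@mouth [ 0.0197 -0.0275  0.1243]
```

View pics/f_c.png

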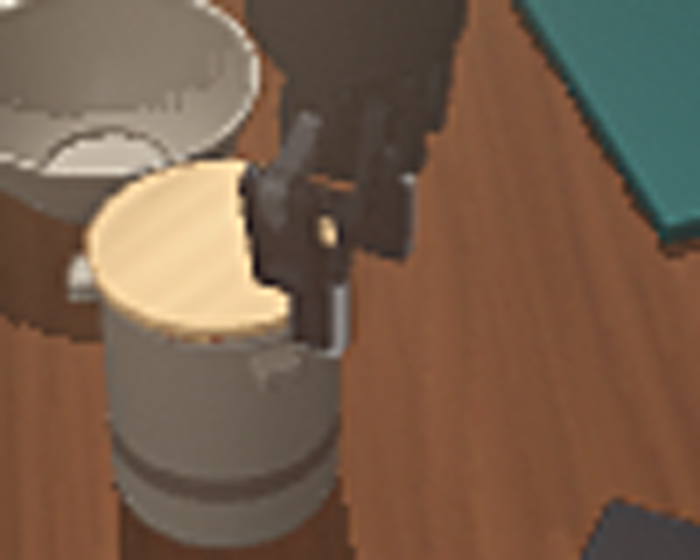

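>>> step_arm(plan=[[0, 0, 0.4, 0, 0, 0], [0, 0, 0.6, 0, 0, 0], [-0.9, 0, 0.9, 0, 0, 0], [-0.9, 0, 0.9, 0, 0, 0], [0, 0, 0.5, 0, 0, 0]], fingers=1)

```text
t: 6.65
eef_pos: [0.7478, 0.0243, 0.1875]
tool_rot: [0.683, 0.192, 0.678, -0.191]
contact_force: [0.3, 0.0, -0.5]
gripper_width: -0.005
```

```bash
python3 look.py g; python3 - <<'E'
from h import *
p,d=bot.read_camera("top"); cv2.imwrite("pics/g_top.png",p[:,:,::-1]); cv2.imwrite("pics/g_t.png",cv2.resize(p[150:240,160:270,::-1],None,fx=7,fy=7,interpolation=cv2.INTER_CUBIC))
for z in(.127,.122): print(lid("top","g",z))
E
```

```text
[0.748  0.0228 0.1854] [ 0.87 -1.33  0.75] 6.7
0.127 ((array([0.58428592, 0.11911619, 0.04857253]), np.float64(0.0008362002107905168)), np.uint64(757))
0.122 ((array([0.58468265, 0.12499306, 0.04893051]), np.float64(0.0008423202953384499)), np.uint64(757))
0.116 ((array([0.58515873, 0.13204532, 0.04936008]), np.float64(0.0008496641457026721)), np.uint64(757))
plane gx gy z@mouth [ 0.     -0.0018  0.1234]
((array([ 0.54368115, -0.12654034,  0.29839209]), np.float64(0.0016733701721866037)), np.uint64(37))
((array([ 0.5443181 , -0.12769865,  0.30039569]), np.float64(0.0016814207114050701)), np.uint64(37))
```

View pics/g_c.png

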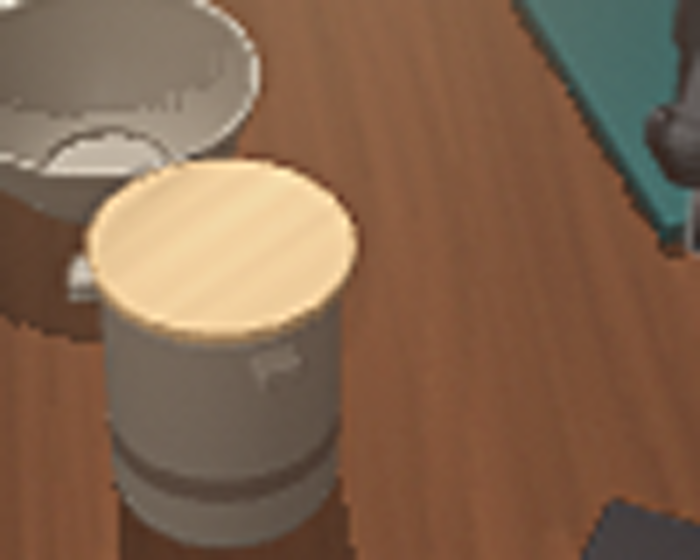

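View pics/g_t.png

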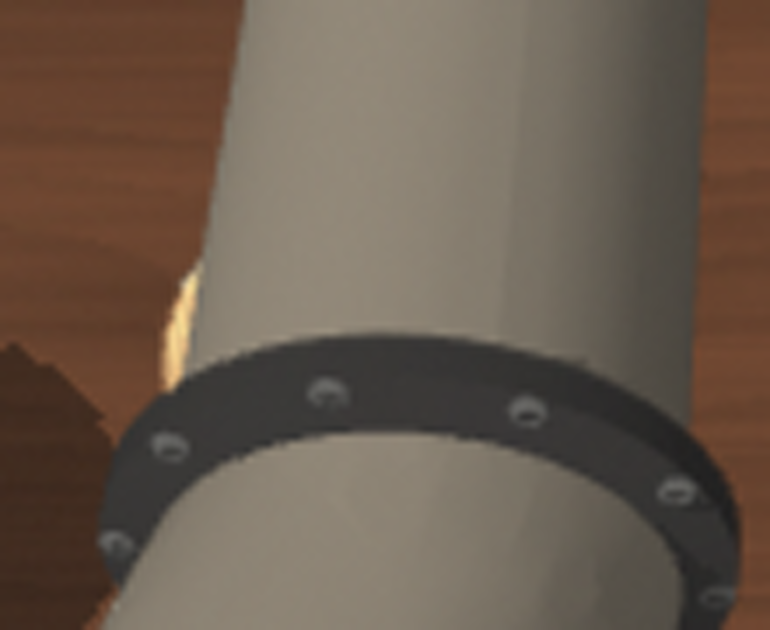

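>>> step_arm(plan=[[0, -0.1, -0.83, 0, 0, 0], [0, -0.1, -0.83, 0, 0, 0], [0, -0.1, -0.83, 0, 0, 0], [0, -0.1, -0.83, 0, 0, 0], [0, -0.09, -0.81, 0, 0, 0], [0.6, 0, 0, 0, 0, 0], [0.5, 0, 0, 0, 0, 0], [0, 0, 0, 0, 0, 0]])

```text
t: 7.75
eef_pos: [0.5904, 0.0964, 0.1376]
tool_rot: [0.68, 0.19, 0.682, -0.191]
contact_force: [0.0, 0.1, -0.6]
gripper_width: -0.0
```

```bash
python3 - <<'E'
from h import *
o=bot.get_obs(); print(o["eef_pos"],o["contact_force"],R.from_quat(o["tool_rot"],scalar_first=True).as_matrix().round(4))
M=np.array([.5845,.1247]); e=ray("side",[[254,156.2]],.104)[0,:2]-M; print(e,np.degrees(np.arctan2(e[1],e[0])),np.hypot(*e))
for e in(np.array([.5328,.1345])-M,np.array([.6156,.1643])-M): print(np.degrees(np.arctan2(e[1],e[0])))
E
python3 look.py h
```

```text
[0.59036027 0.09641113 0.13758043] [ 0.00328393  0.13933578 -0.59692203] [[-4.100e-03  5.187e-01  8.550e-01]
 [-9.000e-04  8.550e-01 -5.187e-01]
 [-1.000e+00 -2.900e-03 -3.100e-03]]
[ 0.01581076 -0.04699118] -71.40386131952745 0.049579748373116274
169.26663622828605
51.855555516047
[0.5914 0.0964 0.1387] [-0.61  0.49 -0.14] 7.8
0.127 ((array([0.57711946, 0.11804707, 0.04203123]), np.float64(0.010274699598517083)), np.uint64(516))
0.122 ((array([0.57746452, 0.12391474, 0.04234244]), np.float64(0.010350327159818902)), np.uint64(516))
0.116 ((array([0.57787756, 0.13095554, 0.04271524]), np.float64(0.010441072865756316)), np.uint64(516))
plane gx gy z@mouth [ 0.0033 -0.0044  0.1235]
```

View pics/h_c.png

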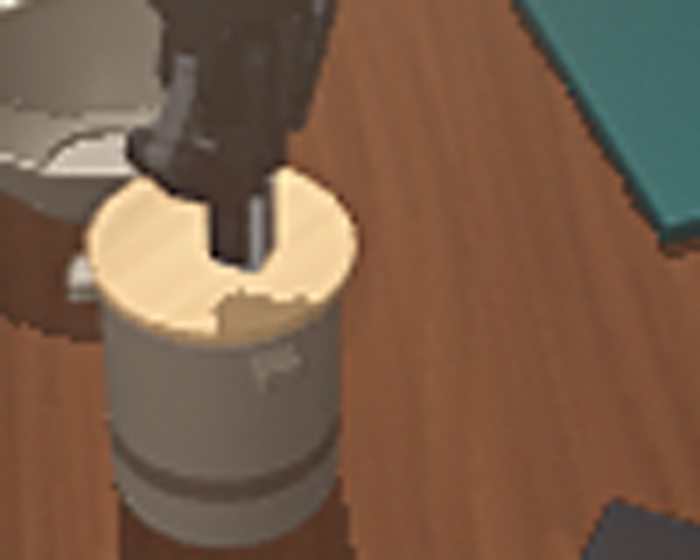

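>>> step_arm(plan=[[0.1, -0.02, 0.18, 0, 0, 0], [0.15, 0, 0, 0, 0, 0], [0.08, 0, 0, 0, 0, 0], [0, 0, 0, 0, 0, 0]])

```text
t: 8.3
eef_pos: [0.5977, 0.0919, 0.1258]
tool_rot: [0.681, 0.191, 0.681, -0.191]
contact_force: [-0.0, 0.3, -0.6]
gripper_width: -0.002
```

>>> step_arm(plan=[[0.025, 0, 0, 0, 0, 0], [0.025, 0, 0, 0, 0, 0], [0.02, 0, 0, 0, 0, 0]])

```text
t: 8.68
eef_pos: [0.598, 0.092, 0.1233]
tool_rot: [0.681, 0.191, 0.681, -0.191]
contact_force: [0.1, 0.1, 0.6]
gripper_width: 0.001
```

>>> step_arm(plan=[[0.02, 0, 0, 0, 0, 0], [0.02, 0, 0, 0, 0, 0]])

```text
t: 8.93
eef_pos: [0.5981, 0.0919, 0.122]
tool_rot: [0.681, 0.191, 0.681, -0.191]
contact_force: [-1.7, -0.6, 6.2]
gripper_width: -0.0
```

>>> step_arm(plan=[[0.02, 0, 0, 0, 0, 0]])

```text
t: 9.05
eef_pos: [0.5983, 0.0918, 0.1218]
tool_rot: [0.681, 0.191, 0.681, -0.191]
contact_force: [-3.2, 0.0, 11.4]
gripper_width: 0.001
```

>>> step_arm(plan=[[0.01, 0, 0, 0, 0, 0]])

```text
t: 9.18
eef_pos: [0.5984, 0.0918, 0.1218]
tool_rot: [0.681, 0.191, 0.681, -0.19]
contact_force: [-3.7, -0.7, 12.0]
gripper_width: 0.002
```

>>> step_arm(plan=[[0.02, 0, 0, 0, 0, 0]])

```text
t: 9.3
eef_pos: [0.5985, 0.0916, 0.1213]
tool_rot: [0.681, 0.191, 0.681, -0.19]
contact_force: [-5.2, -1.2, 13.7]
gripper_width: -0.002
```

>>> step_arm(plan=[[0.02, 0, 0, 0, 0, 0]])

```text
t: 9.43
eef_pos: [0.5986, 0.0914, 0.1208]
tool_rot: [0.681, 0.191, 0.68, -0.191]
contact_force: [-4.1, -1.9, 15.6]
gripper_width: 0.001
```

>>> step_arm(plan=[[0.02, 0, 0, 0, 0, 0]])

```text
t: 9.55
eef_pos: [0.5987, 0.0912, 0.1201]
tool_rot: [0.681, 0.191, 0.68, -0.191]
contact_force: [-4.0, -2.7, 15.6]
gripper_width: -0.003
```

>>> step_arm(plan=[[0.02, 0, 0, 0, 0, 0], [0.02, 0, 0, 0, 0, 0]])

```text
t: 9.8
eef_pos: [0.599, 0.0907, 0.1188]
tool_rot: [0.681, 0.191, 0.68, -0.191]
contact_force: [-5.6, -3.1, 19.8]
gripper_width: 0.004
```

>>> step_arm(plan=[[-0.15, 0, 0, 0, 0, 0], [-0.2, 0, 0, 0, 0, 0], [0, 0, 0, 0, 0, 0]])

```text
t: 10.18
eef_pos: [0.5984, 0.0921, 0.1311]
tool_rot: [0.681, 0.191, 0.681, -0.19]
contact_force: [-0.8, 0.1, 0.4]
gripper_width: -0.0
```

```bash
python3 look.py i
```

```text
[0.5981 0.0921 0.1306] [ 0.46  0.81 -0.72] 10.225
0.127 ((array([0.57724602, 0.11510571, 0.04301757]), np.float64(0.009299571248733944)), np.uint64(508))
0.122 ((array([0.57759181, 0.12095304, 0.04333463]), np.float64(0.009368019632304493)), np.uint64(508))
0.116 ((array([0.57800726, 0.12797055, 0.04371556]), np.float64(0.009450150248562559)), np.uint64(508))
plane gx gy z@mouth [-0.0258  0.0722  0.1233]
```

View pics/i_c.png

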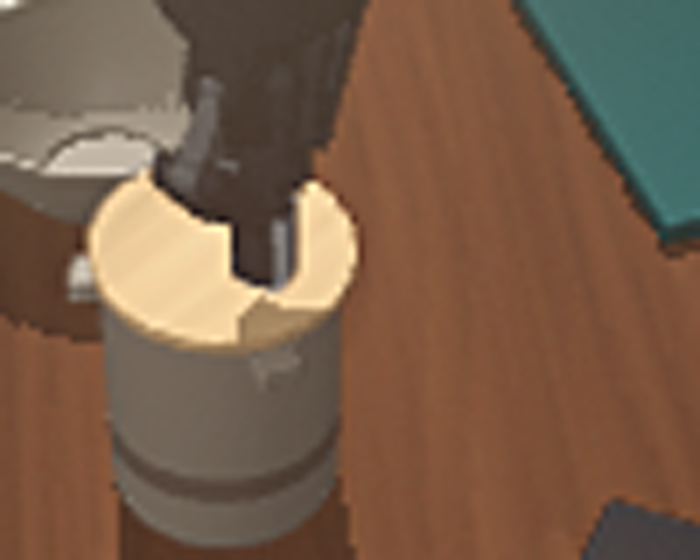

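>>> step_arm(plan=[[-0.05, 0.5, -0.2, 0, 0, 0], [0, 0.5, -0.2, 0, 0, 0], [0, 0.39, -0.18, 0, 0, 0], [0.08, 0, 0, 0, 0, 0], [0, 0, 0, 0, 0, 0]])

```text
t: 10.85
eef_pos: [0.6066, 0.1508, 0.1287]
tool_rot: [0.681, 0.19, 0.681, -0.191]
contact_force: [-0.2, -0.5, 0.2]
gripper_width: -0.002
```

>>> step_arm(plan=[[0.03, 0, 0, 0, 0, 0], [0.03, 0, 0, 0, 0, 0]])

```text
t: 11.1
eef_pos: [0.6071, 0.1506, 0.1269]
tool_rot: [0.681, 0.191, 0.681, -0.191]
contact_force: [0.1, -0.9, 0.1]
gripper_width: 0.003
```

>>> step_arm(plan=[[0.03, 0, 0, 0, 0, 0], [0.02, 0, 0, 0, 0, 0]])

```text
t: 11.35
eef_pos: [0.607, 0.1513, 0.1248]
tool_rot: [0.681, 0.191, 0.681, -0.191]
contact_force: [0.2, 0.8, -0.1]
gripper_width: -0.002
```

>>> step_arm(plan=[[0.02, 0, 0, 0, 0, 0], [0.02, 0, 0, 0, 0, 0]])

```text
t: 11.6
eef_pos: [0.607, 0.1516, 0.1233]
tool_rot: [0.681, 0.191, 0.681, -0.191]
contact_force: [-0.3, -0.7, 0.6]
gripper_width: -0.005
```

>>> step_arm(plan=[[0.02, 0, 0, 0, 0, 0], [0.02, 0, 0, 0, 0, 0]])

```text
t: 11.85
eef_pos: [0.6071, 0.1517, 0.122]
tool_rot: [0.681, 0.191, 0.681, -0.19]
contact_force: [-1.4, 0.6, 6.9]
gripper_width: 0.001
```

>>> step_arm(plan=[[0.02, 0, 0, 0, 0, 0], [0.02, 0, 0, 0, 0, 0]])

```text
t: 12.1
eef_pos: [0.6076, 0.152, 0.1216]
tool_rot: [0.681, 0.191, 0.681, -0.19]
contact_force: [-3.7, 0.3, 13.9]
gripper_width: 0.0
```

>>> step_arm(plan=[[0.02, 0, 0, 0, 0, 0], [0.02, 0, 0, 0, 0, 0]])

```text
t: 12.35
eef_pos: [0.6078, 0.1522, 0.1205]
tool_rot: [0.681, 0.191, 0.681, -0.19]
contact_force: [-3.7, 0.7, 14.4]
gripper_width: 0.0
```

>>> step_arm(plan=[[0.02, 0, 0, 0, 0, 0], [0.02, 0, 0, 0, 0, 0]])

```text
t: 12.6
eef_pos: [0.6081, 0.1526, 0.1193]
tool_rot: [0.682, 0.192, 0.68, -0.19]
contact_force: [-4.3, 1.5, 17.3]
gripper_width: -0.001
```

>>> step_arm(plan=[[0.015, 0, 0, 0, 0, 0], [0.015, 0, 0, 0, 0, 0]])

```text
t: 12.85
eef_pos: [0.6083, 0.1529, 0.1185]
tool_rot: [0.682, 0.192, 0.68, -0.189]
contact_force: [-4.4, 0.3, 18.2]
gripper_width: 0.005
```

>>> step_arm(plan=[[-0.2, 0, 0, 0, 0, 0], [-0.2, 0, 0, 0, 0, 0], [0, -0.4, -0.32, 0, 0, 0], [0, -0.4, -0.32, 0, 0, 0], [0, -0.38, -0.31, 0, 0, 0], [0, 0, 0, 0, 0, 0]])

```text
t: 13.6
eef_pos: [0.549, 0.1302, 0.1317]
tool_rot: [0.681, 0.191, 0.681, -0.191]
contact_force: [1.1, 0.3, -0.0]
gripper_width: 0.002
```

>>> step_arm(plan=[[0.06, 0, 0, 0, 0, 0], [0.03, 0, 0, 0, 0, 0], [0.03, 0, 0, 0, 0, 0]])

```text
t: 13.98
eef_pos: [0.5505, 0.131, 0.1267]
tool_rot: [0.681, 0.191, 0.681, -0.191]
contact_force: [0.1, -0.3, 0.3]
gripper_width: -0.003
```

>>> step_arm(plan=[[0.02, 0, 0, 0, 0, 0], [0.02, 0, 0, 0, 0, 0]])

```text
t: 14.22
eef_pos: [0.5501, 0.1309, 0.1252]
tool_rot: [0.681, 0.191, 0.681, -0.191]
contact_force: [-0.3, -0.4, 0.0]
gripper_width: 0.0
```

>>> step_arm(plan=[[0.02, 0, 0, 0, 0, 0], [0.02, 0, 0, 0, 0, 0]])

```text
t: 14.48
eef_pos: [0.5499, 0.131, 0.1237]
tool_rot: [0.681, 0.191, 0.681, -0.191]
contact_force: [-1.5, 0.7, 1.9]
gripper_width: -0.003
```

>>> step_arm(plan=[[0.02, 0, 0, 0, 0, 0], [0.02, 0, 0, 0, 0, 0]])

```text
t: 14.72
eef_pos: [0.5499, 0.1309, 0.1221]
tool_rot: [0.681, 0.191, 0.681, -0.191]
contact_force: [-2.4, 0.2, 3.7]
gripper_width: 0.002
```

>>> step_arm(plan=[[0.02, 0, 0, 0, 0, 0], [0.02, 0, 0, 0, 0, 0]])

```text
t: 14.98
eef_pos: [0.5499, 0.131, 0.1215]
tool_rot: [0.681, 0.191, 0.681, -0.19]
contact_force: [-6.1, -0.2, 13.1]
gripper_width: -0.002
```

>>> step_arm(plan=[[0.02, 0, 0, 0, 0, 0], [0.01, 0, 0, 0, 0, 0]])

```text
t: 15.22
eef_pos: [0.5499, 0.1311, 0.1204]
tool_rot: [0.681, 0.191, 0.681, -0.19]
contact_force: [-5.3, -0.3, 12.8]
gripper_width: 0.003
```

>>> step_arm(plan=[[0.02, 0, 0, 0, 0, 0], [0.02, 0, 0, 0, 0, 0]])

```text
t: 15.48
eef_pos: [0.5499, 0.1311, 0.1188]
tool_rot: [0.681, 0.191, 0.681, -0.19]
contact_force: [-5.9, -0.3, 14.1]
gripper_width: -0.0
```

>>> step_arm(plan=[[0.02, 0, 0, 0, 0, 0], [0.02, 0, 0, 0, 0, 0]])

```text
t: 15.72
eef_pos: [0.5495, 0.1312, 0.1176]
tool_rot: [0.68, 0.191, 0.681, -0.19]
contact_force: [-9.4, -0.5, 19.3]
gripper_width: 0.002
```

>>> step_arm(plan=[[-0.15, 0, 0, 0, 0, 0], [-0.2, 0, 0, 0, 0, 0], [0, 0, 0, 0, 0, 0]])

```text
t: 16.1
eef_pos: [0.5507, 0.1309, 0.1307]
tool_rot: [0.681, 0.191, 0.68, -0.19]
contact_force: [1.0, -0.5, -1.0]
gripper_width: -0.001
```

```bash
python3 look.py j
```

```text
[0.5503 0.1309 0.1303] [0.05 0.01 0.15] 16.15
0.127 ((array([0.58959468, 0.11891413, 0.04334362]), np.float64(0.008153587570488178)), np.uint64(510))
0.122 ((array([0.59002875, 0.1247884 , 0.04366374]), np.float64(0.008213611044631988)), np.uint64(510))
0.116 ((array([0.59054961, 0.13183755, 0.04404788]), np.float64(0.008285639211072721)), np.uint64(510))
plane gx gy z@mouth [ 0.0249 -0.0104  0.1205]
```

View pics/j_c.png

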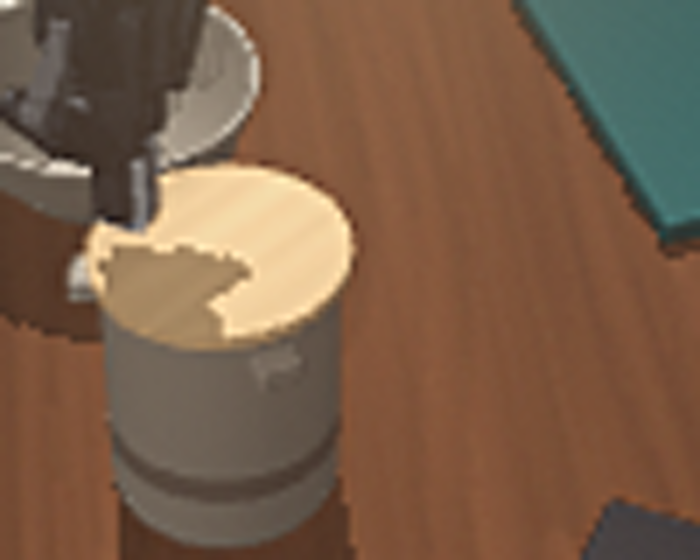

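>>> step_arm(plan=[[0, -0.08, 0.5, 0, 0, 0], [0, -0.08, 0.5, 0, 0, 0], [0, -0.07, 0.51, 0, 0, 0], [0.1, 0, 0, 0, 0, 0], [0.08, 0, 0, 0, 0, 0]])

```text
t: 16.77
eef_pos: [0.5964, 0.0917, 0.1222]
tool_rot: [0.68, 0.191, 0.681, -0.191]
contact_force: [0.1, -0.3, -0.6]
gripper_width: 0.003
```

>>> step_arm(plan=[[0.02, 0, 0, 0, 0, 0], [0.02, 0, 0, 0, 0, 0], [0.02, 0, 0, 0, 0, 0]])

```text
t: 17.15
eef_pos: [0.5967, 0.092, 0.1206]
tool_rot: [0.681, 0.191, 0.681, -0.19]
contact_force: [0.1, -0.5, -0.1]
gripper_width: 0.004
```

>>> step_arm(plan=[[0.02, 0, 0, 0, 0, 0], [0.02, 0, 0, 0, 0, 0], [0.02, 0, 0, 0, 0, 0]])

```text
t: 17.52
eef_pos: [0.5973, 0.0916, 0.1189]
tool_rot: [0.681, 0.191, 0.681, -0.19]
contact_force: [-1.9, -1.6, 9.6]
gripper_width: -0.004
```

>>> step_arm(plan=[[0.02, 0, 0, 0, 0, 0], [0.02, 0, 0, 0, 0, 0]])

```text
t: 17.77
eef_pos: [0.5975, 0.0914, 0.1182]
tool_rot: [0.681, 0.191, 0.681, -0.19]
contact_force: [-4.7, -1.3, 13.5]
gripper_width: -0.004
```

>>> step_arm(plan=[[0.02, 0, 0, 0, 0, 0], [0.02, 0, 0, 0, 0, 0]])

```text
t: 18.02
eef_pos: [0.5978, 0.0909, 0.117]
tool_rot: [0.681, 0.191, 0.68, -0.191]
contact_force: [-4.1, -2.3, 15.4]
gripper_width: 0.002
```

>>> step_arm(plan=[[0.02, 0, 0, 0, 0, 0], [0.02, 0, 0, 0, 0, 0]])

```text
t: 18.27
eef_pos: [0.5982, 0.0908, 0.1166]
tool_rot: [0.682, 0.191, 0.68, -0.191]
contact_force: [-7.5, -3.3, 29.1]
gripper_width: -0.0
```

>>> step_arm(plan=[[0.01, 0, 0, 0, 0, 0]])

```text
t: 18.4
eef_pos: [0.5982, 0.0908, 0.1166]
tool_rot: [0.682, 0.192, 0.68, -0.19]
contact_force: [-7.9, -2.6, 29.4]
gripper_width: 0.002
```

>>> step_arm(plan=[[-0.2, 0, 0, 0, 0, 0], [-0.2, 0, 0, 0, 0, 0], [0, 0.47, -0.19, 0, 0, 0], [0, 0.47, -0.19, 0, 0, 0], [0, 0.46, -0.19, 0, 0, 0], [0.1, 0, 0, 0, 0, 0], [0.05, 0, 0, 0, 0, 0]])

```text
t: 19.27
eef_pos: [0.6061, 0.1508, 0.1222]
tool_rot: [0.681, 0.19, 0.681, -0.191]
contact_force: [-0.4, -0.2, 0.0]
gripper_width: 0.001
```

>>> step_arm(plan=[[0.03, 0, 0, 0, 0, 0], [0.02, 0, 0, 0, 0, 0], [0.02, 0, 0, 0, 0, 0]])

```text
t: 19.65
eef_pos: [0.6065, 0.1509, 0.1202]
tool_rot: [0.681, 0.191, 0.681, -0.191]
contact_force: [0.2, 1.1, -0.1]
gripper_width: 0.001
```

>>> step_arm(plan=[[0.02, 0, 0, 0, 0, 0], [0.02, 0, 0, 0, 0, 0], [0.02, 0, 0, 0, 0, 0]])

```text
t: 20.02
eef_pos: [0.607, 0.1516, 0.1187]
tool_rot: [0.681, 0.191, 0.681, -0.19]
contact_force: [-2.9, 0.2, 10.5]
gripper_width: 0.003
```

>>> step_arm(plan=[[0.02, 0, 0, 0, 0, 0], [0.02, 0, 0, 0, 0, 0]])

```text
t: 20.27
eef_pos: [0.6072, 0.1517, 0.1179]
tool_rot: [0.681, 0.191, 0.68, -0.19]
contact_force: [-3.4, -0.9, 12.3]
gripper_width: 0.003
```

>>> step_arm(plan=[[0.02, 0, 0, 0, 0, 0], [0.02, 0, 0, 0, 0, 0]])

```text
t: 20.52
eef_pos: [0.6074, 0.1519, 0.1166]
tool_rot: [0.681, 0.191, 0.68, -0.19]
contact_force: [-3.6, 0.1, 15.1]
gripper_width: 0.006
```

>>> step_arm(plan=[[0.02, 0, 0, 0, 0, 0], [0.01, 0, 0, 0, 0, 0]])

```text
t: 20.78
eef_pos: [0.6079, 0.1522, 0.1164]
tool_rot: [0.682, 0.192, 0.68, -0.19]
contact_force: [-4.7, -0.5, 20.7]
gripper_width: 0.001
```

>>> step_arm(plan=[[0.01, 0, 0, 0, 0, 0]])

```text
t: 20.9
eef_pos: [0.6082, 0.1523, 0.1164]
tool_rot: [0.682, 0.192, 0.68, -0.189]
contact_force: [-5.1, 0.3, 22.7]
gripper_width: 0.0
```

Home at that side too; a touch more, then on to the third.

>>> step_arm(plan=[[0.015, 0, 0, 0, 0, 0], [0, 0, 0, 0, 0, 0]])

```text
t: 21.15
eef_pos: [0.6086, 0.1525, 0.1163]
tool_rot: [0.682, 0.192, 0.68, -0.189]
contact_force: [-6.2, -0.2, 24.3]
gripper_width: 0.002
```

>>> step_arm(plan=[[-0.2, 0, 0, 0, 0, 0], [-0.2, 0, 0, 0, 0, 0], [0, -0.4, -0.32, 0, 0, 0], [0, -0.4, -0.32, 0, 0, 0], [0, -0.38, -0.31, 0, 0, 0], [0.1, 0, 0, 0, 0, 0], [0.08, 0, 0, 0, 0, 0]])

```text
t: 22.02
eef_pos: [0.5501, 0.1311, 0.1209]
tool_rot: [0.681, 0.191, 0.681, -0.19]
contact_force: [-0.0, -0.0, -0.9]
gripper_width: 0.002
```

>>> step_arm(plan=[[0.03, 0, 0, 0, 0, 0], [0.02, 0, 0, 0, 0, 0], [0.02, 0, 0, 0, 0, 0]])

```text
t: 22.4
eef_pos: [0.5496, 0.1308, 0.1182]
tool_rot: [0.681, 0.191, 0.681, -0.191]
contact_force: [-1.2, 1.0, 1.6]
gripper_width: -0.003
```

>>> step_arm(plan=[[0.02, 0, 0, 0, 0, 0], [0.02, 0, 0, 0, 0, 0]])

```text
t: 22.65
eef_pos: [0.5495, 0.131, 0.1177]
tool_rot: [0.681, 0.191, 0.681, -0.19]
contact_force: [-5.6, -0.5, 13.4]
gripper_width: 0.002
```

>>> step_arm(plan=[[0.02, 0, 0, 0, 0, 0], [0.02, 0, 0, 0, 0, 0]])

```text
t: 22.9
eef_pos: [0.5494, 0.1311, 0.1164]
tool_rot: [0.681, 0.191, 0.681, -0.19]
contact_force: [-6.6, 0.1, 16.1]
gripper_width: -0.001
```

>>> step_arm(plan=[[0.02, 0, 0, 0, 0, 0]])

```text
t: 23.02
eef_pos: [0.5494, 0.1311, 0.1162]
tool_rot: [0.681, 0.191, 0.681, -0.19]
contact_force: [-8.8, -0.2, 24.5]
gripper_width: 0.001
```

>>> step_arm(plan=[[0.015, 0, 0, 0, 0, 0]])

```text
t: 23.15
eef_pos: [0.5494, 0.1311, 0.1161]
tool_rot: [0.681, 0.191, 0.681, -0.19]
contact_force: [-11.6, -1.3, 28.9]
gripper_width: -0.002
```

>>> step_arm(plan=[[-0.3, 0, 0, 0, 0, 0], [-0.8, 0, 0, 0, 0, 0], [-0.8, 0, 0, 0, 0, 0], [0, -1, 0.4, 0, 0, 0], [0, -1, 0.4, 0, 0, 0], [0, -1, 0.4, 0, 0, 0], [0, -1, 0.4, 0, 0, 0], [0, -1, 0.4, 0, 0, 0]])

```text
t: 24.15
eef_pos: [0.5139, -0.0832, 0.1899]
tool_rot: [0.681, 0.191, 0.681, -0.191]
contact_force: [0.7, 0.5, 1.3]
gripper_width: 0.0
```

>>> step_arm(plan=[[0, -0.7, 0.6, 0, 0, 0], [0, -0.7, 0.6, 0, 0, 0], [0, 0, 0, 0, 0, 0]])

```text
t: 24.52
eef_pos: [0.5258, -0.1581, 0.19]
tool_rot: [0.681, 0.192, 0.68, -0.193]
contact_force: [-0.7, 1.2, 0.1]
gripper_width: 0.001
```

```bash
python3 look.py k; python3 - <<'E'
from h import *
p,d=bot.read_camera("top"); cv2.imwrite("pics/k_top.png",p[:,:,::-1])
for z in(.122,.116): print(lid("top","k",z))
C=cloud("top",d)[lidmask("top","k")>0]; A=np.c_[C[:,:2]-[.5845,.1247],np.ones(len(C))]
print("top plane",least_squares(lambda q:A@q-C[:,2],[0,0,.12],loss="soft_l1",f_scale=.002).x.round(4))
E
```

```text
[ 0.5258 -0.1559  0.1897] [-0.01  0.7   0.33] 24.575
0.127 ((array([0.59773581, 0.11235803, 0.03847162]), np.float64(0.006925083068740557)), np.uint64(400))
0.122 ((array([0.59822799, 0.1181859 , 0.03875614]), np.float64(0.006975965310438679)), np.uint64(400))
0.116 ((array([0.59881799, 0.12517945, 0.03909773]), np.float64(0.007037006159836251)), np.uint64(400))
plane gx gy z@mouth [ 0.0082 -0.008   0.1183]
((array([0.58271173, 0.12353177, 0.04840918]), np.float64(0.0005468936967670524)), np.uint64(1300))
((array([0.58382592, 0.12424966, 0.04868924]), np.float64(0.0005500573602546288)), np.uint64(1300))
top plane [ 0.0032 -0.0103  0.1164]
```

View pics/k_c.png

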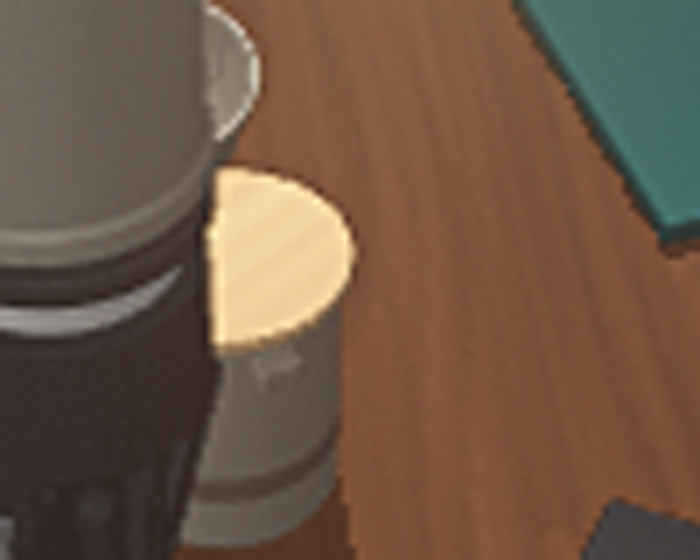

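View pics/k_top.png

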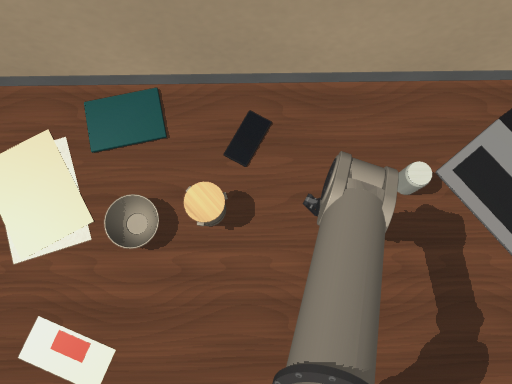

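>>> step_arm(plan=[[0, 0.89, -0.24, 0, 0, 0], [0, 0.89, -0.24, 0, 0, 0], [0, 0.89, -0.24, 0, 0, 0], [0, 0.89, -0.24, 0, 0, 0], [0, 0.89, -0.25, 0, 0, 0], [0, 0.89, -0.25, 0, 0, 0], [0, 0.88, -0.24, 0, 0, 0], [0, 0, 0, 0, 0, 0]])

```text
t: 25.62
eef_pos: [0.5966, 0.0995, 0.1893]
tool_rot: [0.681, 0.188, 0.682, -0.187]
contact_force: [-0.2, -0.6, 0.8]
gripper_width: 0.002
```

>>> step_arm(plan=[[0.8, 0, 0, 0, 0, 0], [0.7, 0, 0, 0, 0, 0], [0.2, 0, 0, 0, 0, 0], [0, 0, 0, 0, 0, 0]])

```text
t: 26.12
eef_pos: [0.5967, 0.0934, 0.1218]
tool_rot: [0.681, 0.191, 0.681, -0.191]
contact_force: [-0.1, -0.3, 1.3]
gripper_width: -0.001
```

>>> step_arm(plan=[[0.03, 0, 0, 0, 0, 0], [0.03, 0, 0, 0, 0, 0], [0.03, 0, 0, 0, 0, 0]])

```text
t: 26.5
eef_pos: [0.5973, 0.0935, 0.1186]
tool_rot: [0.681, 0.191, 0.681, -0.19]
contact_force: [-0.0, 0.2, -0.1]
gripper_width: -0.001
```

>>> step_arm(plan=[[0.02, 0, 0, 0, 0, 0], [0.02, 0, 0, 0, 0, 0]])

```text
t: 26.75
eef_pos: [0.5974, 0.0933, 0.1169]
tool_rot: [0.681, 0.191, 0.681, -0.191]
contact_force: [-2.4, 0.1, 7.6]
gripper_width: -0.001
```

>>> step_arm(plan=[[0.02, 0, 0, 0, 0, 0], [0.01, 0, 0, 0, 0, 0]])

```text
t: 27.0
eef_pos: [0.5976, 0.0932, 0.1167]
tool_rot: [0.681, 0.191, 0.681, -0.19]
contact_force: [-3.3, -0.8, 12.3]
gripper_width: 0.001
```

>>> step_arm(plan=[[0.02, 0, 0, 0, 0, 0], [0.02, 0, 0, 0, 0, 0]])

```text
t: 27.25
eef_pos: [0.5978, 0.0931, 0.1162]
tool_rot: [0.681, 0.191, 0.68, -0.19]
contact_force: [-7.1, -1.7, 23.4]
gripper_width: 0.002
```

>>> step_arm(plan=[[0.015, 0, 0, 0, 0, 0], [0, 0, 0, 0, 0, 0]])

```text
t: 27.5
eef_pos: [0.598, 0.093, 0.1162]
tool_rot: [0.681, 0.191, 0.68, -0.19]
contact_force: [-6.9, -1.9, 23.7]
gripper_width: -0.002
```

>>> step_arm(plan=[[-0.2, 0, 0, 0, 0, 0], [-0.1, 0, 0, 0, 0, 0], [0, 0.47, -0.19, 0, 0, 0], [0, 0.47, -0.19, 0, 0, 0], [0, 0.45, -0.19, 0, 0, 0], [0.1, 0, 0, 0, 0, 0]])

```text
t: 28.25
eef_pos: [0.6064, 0.1563, 0.1207]
tool_rot: [0.681, 0.189, 0.681, -0.189]
contact_force: [0.4, -1.1, -0.6]
gripper_width: -0.004
```

>>> step_arm(plan=[[0.03, 0, 0, 0, 0, 0], [0.03, 0, 0, 0, 0, 0]])

```text
t: 28.5
eef_pos: [0.6063, 0.1515, 0.1185]
tool_rot: [0.681, 0.191, 0.681, -0.191]
contact_force: [-0.6, 0.2, 0.7]
gripper_width: -0.001
```

>>> step_arm(plan=[[0.02, 0, 0, 0, 0, 0], [0.02, 0, 0, 0, 0, 0]])

```text
t: 28.75
eef_pos: [0.6065, 0.1523, 0.1171]
tool_rot: [0.681, 0.191, 0.681, -0.191]
contact_force: [0.7, -0.4, -0.3]
gripper_width: 0.0
```

>>> step_arm(plan=[[0.02, 0, 0, 0, 0, 0], [0.02, 0, 0, 0, 0, 0]])

```text
t: 29.0
eef_pos: [0.6069, 0.1527, 0.1165]
tool_rot: [0.681, 0.191, 0.681, -0.19]
contact_force: [-2.4, -1.1, 10.5]
gripper_width: -0.001
```

>>> step_arm(plan=[[0.02, 0, 0, 0, 0, 0], [0.01, 0, 0, 0, 0, 0]])

```text
t: 29.25
eef_pos: [0.6073, 0.1529, 0.1163]
tool_rot: [0.681, 0.191, 0.68, -0.19]
contact_force: [-4.0, -0.7, 15.6]
gripper_width: 0.003
```

>>> step_arm(plan=[[0.03, 0, 0, 0, 0, 0], [0, 0, 0, 0, 0, 0]])

```text
t: 29.5
eef_pos: [0.608, 0.1533, 0.1161]
tool_rot: [0.682, 0.192, 0.68, -0.19]
contact_force: [-4.1, -0.4, 19.1]
gripper_width: 0.002
```

>>> step_arm(plan=[[-0.2, 0, 0, 0, 0, 0], [-0.1, 0, 0, 0, 0, 0], [0, -0.4, -0.32, 0, 0, 0], [0, -0.4, -0.32, 0, 0, 0], [0, -0.38, -0.31, 0, 0, 0], [0.1, 0, 0, 0, 0, 0], [0.06, 0, 0, 0, 0, 0]])

```text
t: 30.38
eef_pos: [0.55, 0.1326, 0.1184]
tool_rot: [0.681, 0.191, 0.681, -0.19]
contact_force: [-0.6, -0.4, 0.3]
gripper_width: -0.004
```

>>> step_arm(plan=[[0.03, 0, 0, 0, 0, 0], [0.02, 0, 0, 0, 0, 0]])

```text
t: 30.62
eef_pos: [0.5499, 0.1324, 0.1166]
tool_rot: [0.681, 0.191, 0.681, -0.191]
contact_force: [-0.6, 0.9, 4.9]
gripper_width: -0.001
```

>>> step_arm(plan=[[0.02, 0, 0, 0, 0, 0], [0.02, 0, 0, 0, 0, 0]])

```text
t: 30.88
eef_pos: [0.5498, 0.1325, 0.1162]
tool_rot: [0.681, 0.191, 0.681, -0.19]
contact_force: [-4.9, -0.7, 13.6]
gripper_width: -0.001
```

>>> step_arm(plan=[[0.02, 0, 0, 0, 0, 0], [0, 0, 0, 0, 0, 0]])

```text
t: 31.12
eef_pos: [0.5499, 0.1325, 0.1161]
tool_rot: [0.681, 0.191, 0.681, -0.19]
contact_force: [-6.0, -1.0, 17.5]
gripper_width: -0.001
```

>>> step_arm(plan=[[-0.4, 0, 0, 0, 0, 0], [-0.8, 0, 0, 0, 0, 0], [-0.8, 0, 0, 0, 0, 0], [0, 0.7, -0.8, 0, 0, 0], [0, 0.9, -0.8, 0, 0, 0], [0, 0.9, -0.6, 0, 0, 0], [0, 0.9, -0.6, 0, 0, 0], [0, 0.9, -0.6, 0, 0, 0]])

```text
t: 32.12
eef_pos: [0.5226, 0.3512, 0.1948]
tool_rot: [0.681, 0.191, 0.681, -0.191]
contact_force: [-0.2, -0.6, -0.8]
gripper_width: 0.001
```

>>> step_arm(plan=[[0, 0.9, -0.6, 0, 0, 0], [0, 0.9, -0.6, 0, 0, 0], [0, 0.9, -0.6, 0, 0, 0], [0, 0.9, -0.6, 0, 0, 0], [0, 0, 0, 0, 0, 0], [0, 0, 0, 0, 0, 0]])

```text
t: 32.88
eef_pos: [0.5156, 0.5219, 0.1942]
tool_rot: [0.681, 0.19, 0.681, -0.191]
contact_force: [0.1, -0.7, 0.0]
gripper_width: 0.005
```

```bash
python3 look.py l; python3 - <<'E'
from h import *
p,d=bot.read_camera("top"); cv2.imwrite("pics/l_top.png",p[:,:,::-1])
print(lid("top","l",.116))
C=cloud("top",d)[lidmask("top","l")>0]; A=np.c_[C[:,:2]-[.5845,.1247],np.ones(len(C))]
print("top plane",least_squares(lambda q:A@q-C[:,2],[0,0,.12],loss="soft_l1",f_scale=.002).x.round(4))
a=cv2.imread("pics/l_side.png");cv2.imwrite("pics/l2.png",np.hstack([cv2.resize(a[105:185,215:315],(400,320),interpolation=cv2.INTER_CUBIC),cv2.resize(p[:,:,::-1],(400,320))]))
E
```

```text
[0.516  0.5212 0.1944] [-0.05 -0.41  0.32] 32.925
0.127 ((array([0.58353349, 0.11284357, 0.04800238]), np.float64(0.0009831697672006666)), np.uint64(750))
0.122 ((array([0.58392455, 0.11867513, 0.04835569]), np.float64(0.0009903974788927582)), np.uint64(750))
0.116 ((array([0.58439382, 0.12567299, 0.04877966]), np.float64(0.0009990706481846012)), np.uint64(750))
plane gx gy z@mouth [ 0.0042 -0.0024  0.1179]
((array([0.58390784, 0.12396065, 0.04864066]), np.float64(0.0005488105613142936)), np.uint64(1297))
top plane [-0.0029 -0.0076  0.116 ]
```

View pics/l2.png

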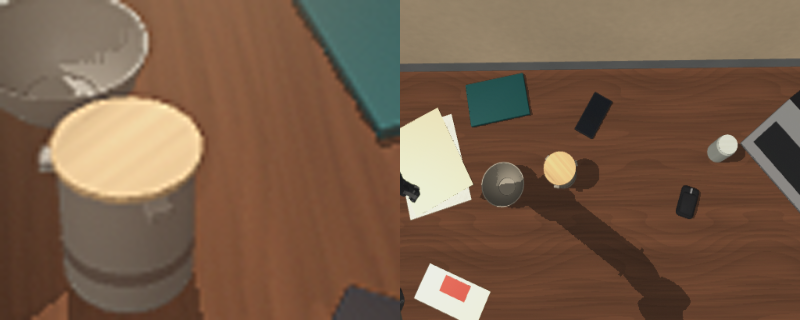

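The lid sits flat and centred on the rim, bystanders are unmoved, and the arm is clear.

```bash
python3 -c "
from station import bot
print(bot.hand_in())"
```

```text
the job is handed in; nothing more can be done
None
```

The lid is in the mouth, pressed home and level within measurement error. I handed the job in at about 33 s of the 70 s allowed; no verdict came back.

**What I did**
- I pushed the lid with the two half-open fingertips until it tipped and dropped onto the catches.
- I then pressed with shut fingers over each catch in turn: one round part-way down, one to the hard stop, and one to confirm.
- The highest downward force I read was about 29 N (31 N in total), against the 40 N limit.

**Last checks**
- **Height:** in the final confirming round the fingertip stopped between 116.1 and 116.2 mm over all three catches; the home height is 116 mm. The top camera gave 116.0 mm. The side camera gave 117.9 mm, but it had also read about 1.3 mm too high at the start.
- **Level:** the lid's measured tilt was about 0.008 rad from the top camera and 0.005 rad from the side camera, against the 0.03 limit.
- **Centring:** the two cameras put the lid's centre at (0.584, 0.124) and (0.584, 0.126). I had measured the mouth at about (0.584, 0.1245) at the start, so it is within 2 mm.
- **Surroundings:** the canister looks upright and in place. The bowl, can, mouse and phone looked unmoved in the pictures; I did not measure them. The arm is clear of everything.

**A check that prompted a repeat:** after the second round the side near the ear at about 290 degrees was still about 0.7 mm high. I pressed it again, and the next confirming presses found no height left.

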